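# Try the glue syringes and reject the one that sticks

## Robot

A 6-joint arm with a two-finger parallel gripper is mounted at the origin on the work surface. World frame = base frame: x ahead of the robot, y to its left, z up, the work surface at z = 0. Lengths are in mm, angles in rad, forces in N, time in s.
With the tool pointing down it reaches from about 350 to 775 mm from the base axis. Payload 5.5 kg.
Tool frame: the origin (TCP) lies on the centre line of the jaws, within the pads' length; the fingertips stand 17 mm ahead of it and the grasp point (between the pads) lies 2 mm behind it (r.finger_overhang is the distance from the TCP to the fingertips, in mm); z points along the fingers, y is the line along which they close (so a half turn about z gives the same grasp; the last joint's range is limited). The gripper opens to 85 mm and grips with 20 to 120 N. Pads are 22 mm wide; open, the fingers measure 114 mm over their backs; the gripper's body (76 mm by 85 mm) begins 54 mm behind the grasp point. The pads swing forward as they close: fully open they stand 13 mm farther back than shut.
Start: joints at [-1.475, 0.313, 0.046, 1.304, 0, 1.431], TCP at [134.324, -559.131, 248.323] pointing down, gripper open.
Joint ranges: [-2.76, 2.76], [-0.86, 1.69], [-1.03, 1.26], [-2.2, 2.34], [-1.47, 1.5], [-3.14, 3.14]. Speed limits (rad/s): [2.57, 2.57, 3.14, 3.14, 3.14, 3.14].

## Interface

Orientations are given as a unit quaternion [w, x, y, z].
In Python, from bench import r, optics, workorder gives the robot as it stands. The module is installed in compiled form; this text tells all that it offers.
- The arm moves only by the tool drive_tool, never from a script. Its arguments are lists of equal length, an entry for each row: "xyz": the shift along the tool's x, y, z normalised to -1 to 1, where 1 is 0.05 m, a list of three; "delta_rot": the turn, a rotation vector about the tool's x, y, z normalised to -1 to 1, where 1 is 0.15 rad, a list of three; "jaw": the finger opening in mm, from 0 to 85.4. A call has 1 to 20 rows; each row shifts and turns the commanded pose from where the row before left it, along the tool's axes as they then stand; what a row does not reach is not made up. A row lasts 1/10 s, in which the tool goes at most 50 mm and 8.59 degrees, less where a joint would pass 70% of its speed; a pose out of reach is approached as far as the arm can. A call with a number of a shift or a turn outside -1 to 1 is refused whole. A call with a gripper value outside its range is refused whole. The fingers move at their own pace and stop on an object; "force" is the grip in N (left out, the last holds). Time passes only in rows, so rows that do not move let the fingers close. It gives the time, the measured TCP pose, the force, the opening and the grip force at its end, in the units of the state.
- r.observe(): the state, without advancing time (a new reading comes with each control period).
- optics.grab_frame(name): name is "side" or "top" or "wrist"; returns a dict with "pixels" (480x640x3 uint8, red, green, blue), "fx", "fy", "cx", "cy" (pixels), "R" (3x3) and "t" (3): a world point X has camera coordinates R X + t; the wrist camera has in their place "T_tool_cam" (4x4, takes a point from camera to tool coordinates, whose origin is the TCP and whose axes are the flange's). Camera axes: x right, y down, z forward; pixel columns grow to the right and rows downward; lengths in mm; the calibration is good to about 2 mm. The wrist camera is an equidistant fisheye: a pixel r from the principal point sees the ray r / f radians off the axis. A picture is of the moment at which its call begins: read the wrist's pose just before it. There is no depth.
- workorder.job_done(): hands the job in; it is judged then, once.
The state is a dict: "clock": time; "joint_positions": joint angles; "dq": joint speeds; "effort": joint torques, N m; "tool_pos": TCP position; "eef_rot": TCP orientation; "force": force on the tool from outside, world axes, zero at the start; "wrist_torque": the same for the moment, N m; "grip_width": finger opening in mm; "gripper_force": force on a finger pad.
Only numpy, scipy, OpenCV 4.12 (cv2) and the standard library are available. Lean on these libraries where they do the work, as an engineer would, in place of code of your own. Each camera call takes 0.05 s, during which the arm holds its last target. There are 200 camera calls.

## Task

Before these three glue syringes are refilled, push each plunger down through its stroke while it stands in the wooden block: good ones go fully home, but one sticks part-way, so push it only until it jams and do not force it. When all three have been tried, lift the sticking syringe out by its plunger head and put it in the grey reject tray, standing or lying. Leave the two good ones standing in the block with their plungers fully home, and leave the other things on the bench alone.

Things in the scene. Friction and masses are not known exactly. Their poses are not given: they have to be found in the camera images.
- syringe_1: Empty glue syringe upright in a pocket of the wooden block: grey cap 20 mm wide, 0 to 10 mm up; clear barrel 30 mm wide, 10 to 85 mm; white flange 50 x 28 x 4 mm (x, y, z), 85 to 89 mm; white plunger above. About 80 g. Origin: centre of the cap's underside (the foot), z up to the plunger. All three look alike; one sticks, which cannot be seen. More than 80 N down breaks it.
- head_1 (a point): Centre of the flat top of syringe_1's plunger head, a white disc 28 mm wide and 14 mm thick on a 12 mm rod. Plunger fully up: 141 mm above the foot, 38 mm of bare rod between head and flange. It goes down with the plunger. The syringe can be lifted by the head.
- plunger_1 (a joint): Plunger of syringe_1: 0 fully up, grows (m) as it is pushed down, 0.035 fully home (head 3 mm above the flange). Starts at 0 to 0.005, stays where left. A good one slides at a steady 4 to 6 N, goes fully home; a sticking one moves as easily at first, then jams hard at about 0.010.
- syringe_2: Empty glue syringe upright in a pocket of the wooden block: grey cap 20 mm wide, 0 to 10 mm up; clear barrel 30 mm wide, 10 to 85 mm; white flange 50 x 28 x 4 mm (x, y, z), 85 to 89 mm; white plunger above. About 80 g. Origin: centre of the cap's underside (the foot), z up to the plunger. All three look alike; one sticks, which cannot be seen. More than 80 N down breaks it.
- head_2 (a point): Centre of the flat top of syringe_2's plunger head, a white disc 28 mm wide and 14 mm thick on a 12 mm rod. Plunger fully up: 141 mm above the foot, 38 mm of bare rod between head and flange. It goes down with the plunger. The syringe can be lifted by the head.
- plunger_2 (a joint): Plunger of syringe_2: 0 fully up, grows (m) as it is pushed down, 0.035 fully home (head 3 mm above the flange). Starts at 0 to 0.005, stays where left. A good one slides at a steady 4 to 6 N, goes fully home; a sticking one moves as easily at first, then jams hard at about 0.010.
- syringe_3: Empty glue syringe upright in a pocket of the wooden block: grey cap 20 mm wide, 0 to 10 mm up; clear barrel 30 mm wide, 10 to 85 mm; white flange 50 x 28 x 4 mm (x, y, z), 85 to 89 mm; white plunger above. About 80 g. Origin: centre of the cap's underside (the foot), z up to the plunger. All three look alike; one sticks, which cannot be seen. More than 80 N down breaks it.
- head_3 (a point): Centre of the flat top of syringe_3's plunger head, a white disc 28 mm wide and 14 mm thick on a 12 mm rod. Plunger fully up: 141 mm above the foot, 38 mm of bare rod between head and flange. It goes down with the plunger. The syringe can be lifted by the head.
- plunger_3 (a joint): Plunger of syringe_3: 0 fully up, grows (m) as it is pushed down, 0.035 fully home (head 3 mm above the flange). Starts at 0 to 0.005, stays where left. A good one slides at a steady 4 to 6 N, goes fully home; a sticking one moves as easily at first, then jams hard at about 0.010.
- rack: Light wooden block, 80 x 240 x 50 mm (x, y, z), fixed to the bench. Three pockets in a row along its y, 85 mm apart (middle one at the block's centre), 32.5 mm in diameter, 40 mm deep (pocket floor 10 mm above the bench). Origin: centre of its underside, z up.
- tray: Reject tray: open grey plastic tray, fixed to the bench, 180 x 220 x 45 mm outside (x, y, z), walls and floor 5 mm. Origin: centre of its underside, z up.
- mug: White mug, 80 mm in diameter, 95 mm high, handle at its +y. Bystander. Origin: centre of its underside, z up.
- tin: Steel paint tin with a blue band, 84 mm in diameter, 110 mm high. Bystander. Origin: centre of its underside, z up.
- tape_roll: Brown roll of packing tape lying flat, 100 mm in diameter, 48 mm high. Bystander. Origin: centre of its underside, z up.
Things that resemble listed ones, but are neither listed nor needed, are in the scene too. What is shaped like the syringe_1 but purple or red is not meant.

How it is judged (in metres and radians):
On the way:
1. all three plungers have been pushed in the block: the two good ones home (28 mm or more), the sticking one down to its jam (8 mm or more), with all three syringes still in their pockets (value of joint each of plunger_1, plunger_3 above 0.028 m and value of joint plunger_2 above 0.008 m and z of each of syringe_1, syringe_2, syringe_3 in the frame of rack below 0.02 m and angle between each of syringe_1, syringe_2, syringe_3's own z axis and vertical below 0.18 rad and x of syringe_1 in the frame of rack between -0.02 and 0.02 m and x of syringe_2 in the frame of rack between -0.02 and 0.02 m and x of syringe_3 in the frame of rack between -0.02 and 0.02 m), for 0.2 s.
At the end, for the whole second after the job is handed in: The sticking syringe is at rest in the reject tray, its foot inside the tray's walls and below the rim (it may stand, lie or lean); the two good syringes stand at rest in their pockets in the block, upright within 10 degrees, plungers home (28 mm or more of the 35 mm stroke) (value of joint each of plunger_1, plunger_3 above 0.028 m and z of each of syringe_1, syringe_3 in the frame of rack below 0.02 m and angle between each of syringe_1, syringe_3's own z axis and vertical below 0.18 rad and x of syringe_1 in the frame of rack between -0.02 and 0.02 m and x of syringe_3 in the frame of rack between -0.02 and 0.02 m and x of syringe_2 in the frame of tray between -0.09 and 0.09 m and y of syringe_2 in the frame of tray between -0.11 and 0.11 m and z of syringe_2 in the frame of tray below 0.045 m and linear speed of each of syringe_1, syringe_2, syringe_3 below 0.03 m/s); the robot touches nothing.
It fails at once if a syringe is forced: pressed into the block with more than 80 N (contact force between any of syringe_1, syringe_2, syringe_3 and rack above 80 N).
It fails at once if the mug, tin or tape roll is pushed more than 30 mm or knocked over (distance of any of mug, tin, tape_roll from where it was at the start of the episode above 0.03 m or angle between any of mug, tin, tape_roll's own z axis and vertical above 0.5 rad).
It also fails if it takes over 54 s, if anything falls off the work surface, if the arm or the gripper's body presses on something with over 40 N, if the wrist force passes 120 N, or if a joint passes its speed limit or range.

## Working session

There is one attempt and no reset: what is moved stays moved. The work goes in short steps, Python scripts to look and compute and a tool call to move; the robot and the scene stay as the last step left them, time stands still between calls to the robot, and variables do not carry over. Pictures are saved under pics/ and viewed, at most 10 in all, crops included, and the job is handed in when it is done.

Besides the shell and the picture viewer there is one more tool, called after "Emit:" as name(argument=value, ...) on one line, values as JSON. drive_tool: Moves the arm, as the interface text tells. Its arguments: {"type":"object","properties":{"xyz":{"type":"array"},"delta_rot":{"type":"array"},"jaw":{"type":"array"},"force":{"type":"number"}},"required":["xyz","delta_rot","jaw"]}

```bash
mkdir -p pics
python3 - <<'E'
from bench import r, optics
import cv2, numpy as np, pickle
s=r.observe();print({k:np.round(v,3) for k,v in s.items()})
d={}
for n in("side","top"):
    f=optics.grab_frame(n);d[n]=f;cv2.imwrite(f"pics/{n}0.png",f["pixels"][:,:,::-1]);print(n,f["fx"],f["cx"],f["cy"],np.round(f["R"],3).tolist(),np.round(f["t"],1), np.round(-f["R"].T@f["t"],1))
pickle.dump(d,open("f0.pkl","wb"))
E
```

```text
{'clock': np.float64(0.0), 'joint_positions': array([-1.475,  0.314,  0.045,  1.304,  0.   ,  1.431]), 'dq': array([-0.002, -0.   ,  0.   ,  0.001, -0.   , -0.001]), 'effort': array([-0.0000e+00, -4.8063e+01,  2.9853e+01,  1.9000e-02, -0.0000e+00,
       -0.0000e+00]), 'tool_pos': array([ 134.292, -558.622,  247.422]), 'eef_rot': array([-0.001,  0.993,  0.118,  0.   ]), 'force': array([-0.064,  0.252,  0.964]), 'wrist_torque': array([-0.01 , -0.009, -0.003]), 'gripper_force': np.float64(0.0), 'grip_width': np.float64(85.128)}
side 483.5363063319744 321.2945715023066 241.1783063224121 [[0.99, -0.142, -0.013], [-0.094, -0.577, -0.811], [0.108, 0.804, -0.585]] [-531.3  128.3  956.6] [ 434.7 -770.9  656.2]
top 524.5660246940706 322.4551701825252 242.66274827024614 [[-0.022, -1.0, 0.011], [-0.986, 0.02, -0.163], [0.163, -0.014, -0.987]] [-3.000e-01  5.623e+02  9.005e+02] [407.9   1.5 980.1]
```

View pics/side0.png

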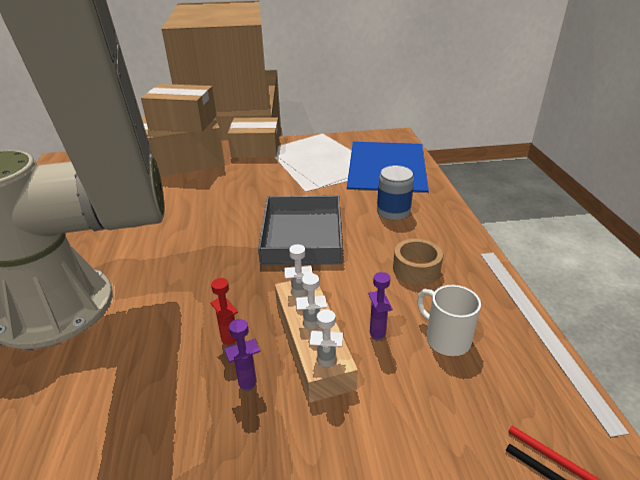

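View pics/top0.png

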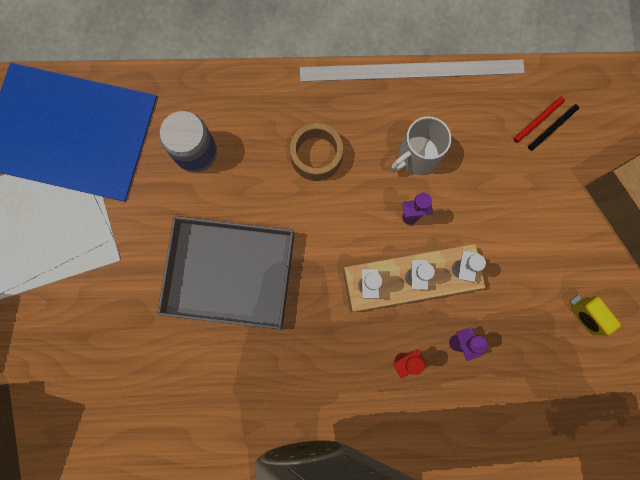

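Top view: tray at (227,272). Candidates are the white heads at (373,281), (425,271), (476,262) in the wooden block, and the purple and red ones at (424,203), (477,345), (415,364). Only the white ones in the block fit the description. Next I measure them and confirm with a crop.

```bash
cat > h.py <<'E'
import numpy as np, cv2, pickle
def ray(f,u,v):
    c=-f["R"].T@f["t"]; d=f["R"].T@np.array([(u-f["cx"])/f["fx"],(v-f["cy"])/f["fy"],1]); return c,d
def onz(f,u,v,z):
    c,d=ray(f,u,v); return c+d*(z-c[2])/d[2]
def proj(f,X):
    p=f["R"]@np.array(X,float)+f["t"]; return f["fx"]*p[0]/p[2]+f["cx"],f["fy"]*p[1]/p[2]+f["cy"]
def tri(fa,pa,fb,pb):
    a,d=ray(fa,*pa);b,e=ray(fb,*pb);k=np.linalg.lstsq(np.c_[d,-e],b-a,rcond=None)[0]
    p,q=a+d*k[0],b+e*k[1];return (p+q)/2,np.linalg.norm(p-q)
E
python3 - <<'E'
from h import *
d=pickle.load(open("f0.pkl","rb"));f=d["top"];s=d["side"]
img=f["pixels"];hsv=cv2.cvtColor(img,cv2.COLOR_RGB2HSV)
print(hsv[300,360],hsv[262,445],hsv[283,340],hsv[300,200],hsv[281,372],hsv[330,300])
# rack by brightness of wood, with syringes filled
m=((hsv[...,2]>190)&(hsv[...,0]<30)).astype(np.uint8)*255
m|=((hsv[...,1]<40)&(hsv[...,2]>150)).astype(np.uint8)*255
roi=np.zeros_like(m);roi[235:320,335:500]=255;m&=roi
m=cv2.morphologyEx(m,cv2.MORPH_OPEN,np.ones((3,3)))
c=max(cv2.findContours(m,0,2)[0],key=cv2.contourArea)
rc=cv2.minAreaRect(c);print(rc)
P=np.array([onz(f,*p,50)[:2] for p in cv2.boxPoints(rc)]);print(np.round(P,1).tolist(),np.linalg.norm(np.roll(P,1,0)-P,axis=1),P.mean(0))
t=((hsv[...,1]<40)&(hsv[...,2]<140)).astype(np.uint8)*255
c=[c for c in cv2.findContours(t,0,2)[0] if cv2.pointPolygonTest(c,(230,270),False)>0]
for k in c:
    rt=cv2.minAreaRect(k);P=np.array([onz(f,*p,45)[:2] for p in cv2.boxPoints(rt)]);print("tray",rt,np.linalg.norm(np.roll(P,1,0)-P,axis=1),P.mean(0),P.tolist())
g=cv2.cvtColor(img,cv2.COLOR_RGB2GRAY)[235:320,335:500]
g4=cv2.resize(g,None,fx=4,fy=4,interpolation=2)
h=cv2.HoughCircles(g4,cv2.HOUGH_GRADIENT,1,100,param1=120,param2=15,minRadius=28,maxRadius=46)
if h is not None: print("top circ",(h[0]/4+[335,235,0]))
sg=s["pixels"]; w=cv2.cvtColor(sg,cv2.COLOR_RGB2HSV);w=((w[...,1]<45)&(w[...,2]>150)).astype(np.uint8)
w[:240]=0;w[:,:280]=0;w[:,345:]=0;w[380:]=0
n,l,st,ce=cv2.connectedComponentsWithStats(w);print(st[1:][st[1:,4]>40])
a=cv2.resize(sg[235:375,265:365],None,fx=4,fy=4,interpolation=2)
b=cv2.resize(img[235:320,335:500],(400,206),interpolation=2)
cv2.imwrite("pics/crop1.png",np.vstack([a[:390],b])[:,:,::-1])
E
```

```text
[ 18 115 177] [ 19 114 176] [ 14 164 152] [ 30   7 108] [  0   4 177] [ 14 161 119]
((422.5, 274.5), (29.0, 21.0), 90.0)
[[526.9, -171.8], [526.1, -209.5], [474.2, -206.5], [475.0, -169.2]] [51.90801829 37.70085929 51.94192316 37.35951546] [ 500.55540158 -189.25057541]
tray ((225.10018920898438, 271.83203125), (124.38760375976562, 100.04226684570312), 6.842772960662842) [219.19190011 179.35605869 226.1573295  178.78356504] [514.52354503 162.86256163] [[440.8310029343715, 281.2872633724913], [619.4380253166728, 264.91266885415763], [587.5472066758689, 41.015117788028036], [410.27794517413787, 64.23519649404976]]
top circ [[426.375      271.375        8.22500038]
 [476.125      263.125        9.57499981]
 [373.875      280.375        8.60000038]]
[[290 244  15  10 129]
 [284 265  35  20 418]
 [296 295  31  15 346]
 [317 309  18  14 197]
 [310 331  33  17 419]]
```

View pics/crop1.png

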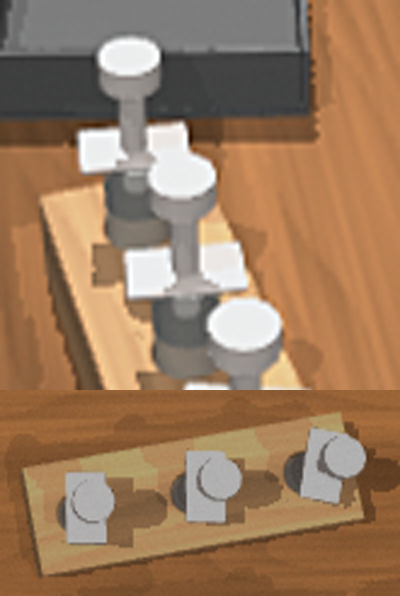

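The crop confirms three white syringes upright in the wooden block. Side-view head-top centres are about (297,249), (310.5,279) and (326,316). Next I triangulate the heads and fit the rack.

Run:
```python
from h import *
d=pickle.load(open("f0.pkl","rb"));f=d["top"];s=d["side"]
for a,b in zip([(373.9,280.4),(426,271.4),(476.1,263.1)],[(297.2,249.2),(310.5,278.8),(326,316.3)]):
    p,e=tri(f,a,s,b);print("head",np.round(p,1),round(e,1),"at z=150:",np.round(onz(f,*a,150),1))
hsv=cv2.cvtColor(f["pixels"],cv2.COLOR_RGB2HSV)
m=((hsv[...,0]>14)&(hsv[...,0]<24)&(hsv[...,1]<135)&(hsv[...,1]>80)&(hsv[...,2]>100)).astype(np.uint8)*255
m[:235]=0;m[320:]=0;m[:,:335]=0;m[:,500:]=0
m=cv2.morphologyEx(m,cv2.MORPH_OPEN,np.ones((3,3)))
rc=cv2.minAreaRect(cv2.findNonZero(m));P=np.array([onz(f,*p,50)[:2] for p in cv2.boxPoints(rc)])
print(rc,np.round(P,1).tolist(),np.linalg.norm(np.roll(P,1,0)-P,axis=1),P.mean(0))
```

```text
head [482.9 -91.  149.6] 0.2 at z=150: [482.7 -91.  150. ]
head [ 495.7 -174.6  149.9] 0.7 at z=150: [ 495.3 -174.6  150. ]
head [ 508.2 -257.4  144.4] 1.1 at z=150: [ 507.  -255.6  150. ]
((414.08056640625, 277.45635986328125), (45.76346969604492, 135.4366912841797), 79.99201965332031) [[517.4, -48.6], [555.0, -290.3], [473.7, -298.8], [437.3, -60.3]] [ 80.9107451  244.68459925  81.83292614 241.278511  ] [ 495.84757529 -174.5065355 ]
```

Emit:
drive_tool(xyz=[[0, 0, 0], [0, 0, 0], [0, 0, 0], [0, 0, 0], [0, 0, 0], [0, 0, 0], [0, 0, 0], [0, 0, 0], [0, 0, 0], [0, 0, 0], [0, 0, 0]], delta_rot=[[0, 0, -1], [0, 0, -1], [0, 0, -1], [0, 0, -1], [0, 0, -1], [0, 0, -1], [0, 0, -1], [0, 0, -1], [0, 0, -1], [0, 0, -0.9], [0, 0, 0]], jaw=[0, 0, 0, 0, 0, 0, 0, 0, 0, 0, 0])

```text
clock: 1.2
tool_pos: [134.3, -558.8, 247.8]
eef_rot: [-0.0, 0.652, 0.758, 0.0]
force: [-0.0, 0.2, -0.3]
grip_width: 0.2
gripper_force: 0.0
```

```bash
cat >> h.py <<'E'
from scipy.spatial.transform import Rotation as Ro
def go(T):
    from bench import r
    s=r.observe();q=s["eef_rot"];R=Ro.from_quat([q[1],q[2],q[3],q[0]]).as_matrix()
    print("t",round(float(s["clock"]),2),"tcp",np.round(s["tool_pos"],1),"F",np.round(s["force"],1),"w",np.round(s["grip_width"],1),"units",np.round(R.T@(np.array(T)-s["tool_pos"])/50,2),"x",np.round(R[:,0],3),"z",np.round(R[:,2],3))
E
python3 -c "
from h import *
from bench import r
print(r.finger_overhang)
go([483,-91,200])"
```

```text
17.0
t 1.2 tcp [ 134.3 -558.8  247.8] F [-0.   0.2 -0.3] w 0.2 units [8.21 8.3  0.96] x [-0.15   0.989  0.001] z [-0.     0.001 -1.   ]
```

Emit:
drive_tool(xyz=[[0.6, 0.6, 0], [0.6, 0.6, 0], [0.6, 0.6, 0], [0.6, 0.6, 0], [0.6, 0.6, 0], [0.6, 0.6, 0], [0.6, 0.6, 0], [0.6, 0.6, 0], [0.6, 0.6, 0], [0.6, 0.6, 0], [0.6, 0.6, 0], [0.6, 0.6, 0], [0.6, 0.6, 0], [0.41, 0.5, 0], [0, 0, 0.5], [0, 0, 0.46], [0, 0, 0], [0, 0, 0]], delta_rot=[[0, 0, 0], [0, 0, 0], [0, 0, 0], [0, 0, 0], [0, 0, 0], [0, 0, 0], [0, 0, 0], [0, 0, 0], [0, 0, 0], [0, 0, 0], [0, 0, 0], [0, 0, 0], [0, 0, 0], [0, 0, 0], [0, 0, 0], [0, 0, 0], [0, 0, 0], [0, 0, 0]], jaw=[0, 0, 0, 0, 0, 0, 0, 0, 0, 0, 0, 0, 0, 0, 0, 0, 0, 0])

```text
clock: 3.0
tool_pos: [482.9, -91.1, 200.3]
eef_rot: [-0.001, 0.653, 0.758, -0.0]
force: [-0.6, 0.0, 0.6]
grip_width: 0.1
gripper_force: 0.0
```

```bash
python3 -c "
from h import *
go([483,-91,169])
from bench import optics
f=optics.grab_frame('side');t=optics.grab_frame('top')
a=cv2.resize(f['pixels'][180:380,240:400],(640,800)[0:2],interpolation=2)[:600]
cv2.imwrite('pics/a1.png',a[:,:,::-1])"
```

```text
t 3.0 tcp [482.9 -91.1 200.3] F [-0.6  0.   0.6] w 0.1 units [0.   0.   0.63] x [-0.148  0.989  0.   ] z [-0.001  0.    -1.   ]
```

View pics/a1.png

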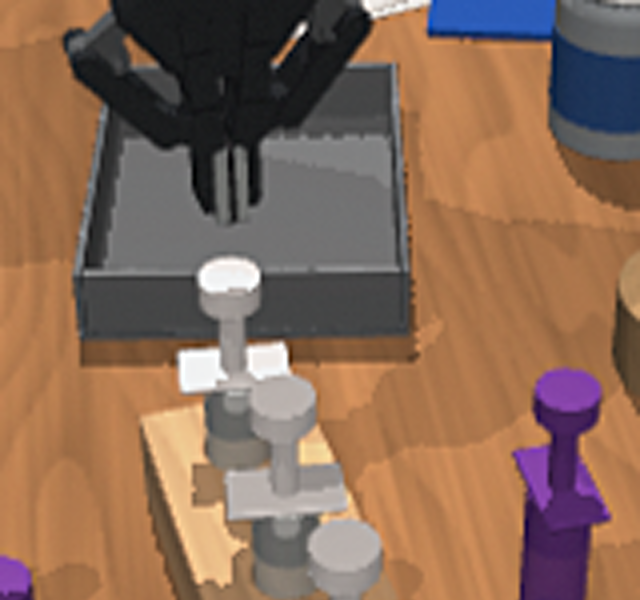

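The closed fingers, tips at about (230,220) in the crop, sit directly above the first head at (229,280). I descend to just above it.

Emit:
drive_tool(xyz=[[0, 0, 0.3], [0, 0, 0.28], [0, 0, 0.02], [0, 0, 0.02], [0, 0, 0.02], [0, 0, 0.02], [0, 0, 0.02]], delta_rot=[[0, 0, 0], [0, 0, 0], [0, 0, 0], [0, 0, 0], [0, 0, 0], [0, 0, 0], [0, 0, 0]], jaw=[0, 0, 0, 0, 0, 0, 0])

```text
clock: 3.8
tool_pos: [483.7, -91.4, 166.8]
eef_rot: [0.001, 0.652, 0.758, 0.0]
force: [-0.3, 0.2, -0.2]
grip_width: -0.0
gripper_force: 0.0
```

Emit:
drive_tool(xyz=[[0, 0, 0.02], [0, 0, 0.02], [0, 0, 0.02]], delta_rot=[[0, 0, 0], [0, 0, 0], [0, 0, 0]], jaw=[0, 0, 0])

```text
clock: 4.1
tool_pos: [483.8, -91.4, 163.8]
eef_rot: [0.001, 0.652, 0.758, 0.0]
force: [-1.0, -0.1, 3.2]
grip_width: 0.0
gripper_force: 2.2
```

Emit:
drive_tool(xyz=[[0, 0, 0.02], [0, 0, 0.02], [0, 0, 0.02]], delta_rot=[[0, 0, 0], [0, 0, 0], [0, 0, 0]], jaw=[0, 0, 0])

```text
clock: 4.4
tool_pos: [483.5, -91.3, 160.3]
eef_rot: [0.0, 0.652, 0.758, 0.0]
force: [0.5, -0.5, 4.0]
grip_width: 0.2
gripper_force: 2.2
```

Emit:
drive_tool(xyz=[[0, 0, 0.02], [0, 0, 0.02], [0, 0, 0.02]], delta_rot=[[0, 0, 0], [0, 0, 0], [0, 0, 0]], jaw=[0, 0, 0])

```text
clock: 4.7
tool_pos: [484.0, -91.5, 157.9]
eef_rot: [0.001, 0.652, 0.758, 0.0]
force: [-0.1, 0.0, 13.3]
grip_width: -0.1
gripper_force: 6.7
```

Emit:
drive_tool(xyz=[[0, 0, 0.02], [0, 0, 0.02]], delta_rot=[[0, 0, 0], [0, 0, 0]], jaw=[0, 0])

```text
clock: 4.9
tool_pos: [485.4, -92.0, 157.8]
eef_rot: [0.003, 0.652, 0.758, 0.001]
force: [-1.4, 0.8, 22.0]
grip_width: -0.3
gripper_force: 11.3
```

Head A jams at a 10 mm stroke with 22 N, so A is the sticking syringe. I lift off and go on to B.

Emit:
drive_tool(xyz=[[0, 0, -0.1], [0, 0, -0.4], [0, 0, -0.2], [-0.6, 0, 0], [-0.6, 0, 0], [-0.48, 0, 0], [0, 0, 0], [0, 0, 0]], delta_rot=[[0, 0, 0], [0, 0, 0], [0, 0, 0], [0, 0, 0], [0, 0, 0], [0, 0, 0], [0, 0, 0], [0, 0, 0]], jaw=[0, 0, 0, 0, 0, 0, 0, 0])

```text
clock: 5.7
tool_pos: [495.3, -174.2, 189.5]
eef_rot: [-0.001, 0.653, 0.758, -0.0]
force: [0.3, -0.2, 0.2]
grip_width: 0.3
gripper_force: 0.0
```

```bash
python3 -c "
from h import *
go([495.7,-174.6,169])"
```

```text
t 5.7 tcp [ 495.3 -174.2  189.5] F [ 0.3 -0.2  0.2] w 0.3 units [-0.01  0.01  0.41] x [-0.148  0.989  0.001] z [-0.002  0.001 -1.   ]
```

Emit:
drive_tool(xyz=[[0, 0, 0.4], [0, 0, 0.02], [0, 0, 0.02], [0, 0, 0.02], [0, 0, 0.02], [0, 0, 0.02], [0, 0, 0.02], [0, 0, 0.02], [0, 0, 0.02]], delta_rot=[[0, 0, 0], [0, 0, 0], [0, 0, 0], [0, 0, 0], [0, 0, 0], [0, 0, 0], [0, 0, 0], [0, 0, 0], [0, 0, 0]], jaw=[0, 0, 0, 0, 0, 0, 0, 0, 0])

```text
clock: 6.6
tool_pos: [496.2, -174.4, 162.6]
eef_rot: [0.0, 0.652, 0.758, 0.0]
force: [-0.3, -0.1, 3.8]
grip_width: -0.0
gripper_force: 2.0
```

Emit:
drive_tool(xyz=[[0, 0, 0.02], [0, 0, 0.02], [0, 0, 0.02], [0, 0, 0.02], [0, 0, 0.02]], delta_rot=[[0, 0, 0], [0, 0, 0], [0, 0, 0], [0, 0, 0], [0, 0, 0]], jaw=[0, 0, 0, 0, 0])

```text
clock: 7.1
tool_pos: [495.9, -174.3, 157.2]
eef_rot: [0.0, 0.652, 0.758, -0.0]
force: [0.9, -0.4, 4.3]
grip_width: -0.1
gripper_force: 2.0
```

Emit:
drive_tool(xyz=[[0, 0, 0.02], [0, 0, 0.02], [0, 0, 0.02]], delta_rot=[[0, 0, 0], [0, 0, 0], [0, 0, 0]], jaw=[0, 0, 0])

```text
clock: 7.4
tool_pos: [495.9, -174.3, 154.2]
eef_rot: [0.0, 0.652, 0.758, -0.0]
force: [1.1, 0.9, 3.2]
grip_width: -0.0
gripper_force: 2.0
```

B passes the jam point at about 4 N, so it is good. I push it home, which is TCP z of about 133.

Emit:
drive_tool(xyz=[[0, 0, 0.04], [0, 0, 0.04], [0, 0, 0.04], [0, 0, 0.04], [0, 0, 0.04], [0, 0, 0.04], [0, 0, 0.04], [0, 0, 0.04], [0, 0, 0.02], [0, 0, 0.02]], delta_rot=[[0, 0, 0], [0, 0, 0], [0, 0, 0], [0, 0, 0], [0, 0, 0], [0, 0, 0], [0, 0, 0], [0, 0, 0], [0, 0, 0], [0, 0, 0]], jaw=[0, 0, 0, 0, 0, 0, 0, 0, 0, 0])

```text
clock: 8.4
tool_pos: [495.8, -174.3, 136.2]
eef_rot: [-0.0, 0.652, 0.758, -0.0]
force: [-0.4, 1.0, 4.3]
grip_width: 0.2
gripper_force: 2.0
```

Emit:
drive_tool(xyz=[[0, 0, 0.02], [0, 0, 0.02], [0, 0, 0.02]], delta_rot=[[0, 0, 0], [0, 0, 0], [0, 0, 0]], jaw=[0, 0, 0])

```text
clock: 8.7
tool_pos: [495.9, -174.3, 133.2]
eef_rot: [0.0, 0.652, 0.758, -0.0]
force: [0.5, 0.2, 4.6]
grip_width: 0.4
gripper_force: 2.0
```

Emit:
drive_tool(xyz=[[0, 0, 0.02], [0, 0, 0]], delta_rot=[[0, 0, 0], [0, 0, 0]], jaw=[0, 0])

```text
clock: 8.9
tool_pos: [496.4, -174.5, 133.0]
eef_rot: [0.001, 0.652, 0.758, 0.0]
force: [0.2, 0.7, 7.9]
grip_width: -0.1
gripper_force: 3.9
```

Emit:
drive_tool(xyz=[[0, 0, -0.4], [0, 0, -0.7], [-0.6, 0, 0], [-0.6, 0, 0], [-0.49, 0, 0], [0, 0, 0], [0, 0, 0]], delta_rot=[[0, 0, 0], [0, 0, 0], [0, 0, 0], [0, 0, 0], [0, 0, 0], [0, 0, 0], [0, 0, 0]], jaw=[0, 0, 0, 0, 0, 0, 0])

```text
clock: 9.6
tool_pos: [507.8, -257.8, 186.2]
eef_rot: [-0.001, 0.653, 0.758, -0.0]
force: [0.1, 0.3, -0.0]
grip_width: -0.1
gripper_force: 0.0
```

```bash
python3 -c "
from h import *
go([508.4,-258.2,169])"
```

```text
t 9.6 tcp [ 507.8 -257.8  186.2] F [ 0.1  0.3 -0. ] w -0.1 units [-0.01  0.01  0.34] x [-0.148  0.989  0.002] z [-0.002  0.001 -1.   ]
```

B is home at the end stop. Next is C.

Emit:
drive_tool(xyz=[[-0.01, 0.01, 0.34], [0, 0, 0.02], [0, 0, 0.02], [0, 0, 0.02], [0, 0, 0.02], [0, 0, 0.02], [0, 0, 0.02], [0, 0, 0.02], [0, 0, 0.02]], delta_rot=[[0, 0, 0], [0, 0, 0], [0, 0, 0], [0, 0, 0], [0, 0, 0], [0, 0, 0], [0, 0, 0], [0, 0, 0], [0, 0, 0]], jaw=[0, 0, 0, 0, 0, 0, 0, 0, 0])

```text
clock: 10.5
tool_pos: [509.5, -258.6, 162.9]
eef_rot: [0.001, 0.652, 0.758, 0.0]
force: [-0.2, 0.1, 4.9]
grip_width: 0.5
gripper_force: 2.4
```

Emit:
drive_tool(xyz=[[0, 0, 0.02], [0, 0, 0.02], [0, 0, 0.02], [0, 0, 0.02]], delta_rot=[[0, 0, 0], [0, 0, 0], [0, 0, 0], [0, 0, 0]], jaw=[0, 0, 0, 0])

```text
clock: 10.9
tool_pos: [509.2, -258.4, 158.5]
eef_rot: [0.0, 0.652, 0.758, 0.0]
force: [-0.0, 0.9, 5.2]
grip_width: -0.2
gripper_force: 2.5
```

Emit:
drive_tool(xyz=[[0, 0, 0.02], [0, 0, 0.02], [0, 0, 0.02]], delta_rot=[[0, 0, 0], [0, 0, 0], [0, 0, 0]], jaw=[0, 0, 0])

```text
clock: 11.2
tool_pos: [509.1, -258.3, 155.2]
eef_rot: [0.0, 0.652, 0.758, -0.0]
force: [-0.3, -0.6, 5.1]
grip_width: 0.3
gripper_force: 2.5
```

Emit:
drive_tool(xyz=[[0, 0, 0.04], [0, 0, 0.04], [0, 0, 0.04], [0, 0, 0.04], [0, 0, 0.04], [0, 0, 0.04], [0, 0, 0.04], [0, 0, 0.04], [0, 0, 0.04], [0, 0, 0.02], [0, 0, 0.02]], delta_rot=[[0, 0, 0], [0, 0, 0], [0, 0, 0], [0, 0, 0], [0, 0, 0], [0, 0, 0], [0, 0, 0], [0, 0, 0], [0, 0, 0], [0, 0, 0], [0, 0, 0]], jaw=[0, 0, 0, 0, 0, 0, 0, 0, 0, 0, 0])

```text
clock: 12.3
tool_pos: [509.1, -258.3, 135.2]
eef_rot: [0.0, 0.652, 0.758, -0.0]
force: [0.3, -0.1, 4.7]
grip_width: -0.1
gripper_force: 2.5
```

Emit:
drive_tool(xyz=[[0, 0, 0.02], [0, 0, 0.02], [0, 0, 0]], delta_rot=[[0, 0, 0], [0, 0, 0], [0, 0, 0]], jaw=[0, 0, 0])

```text
clock: 12.6
tool_pos: [509.0, -258.2, 133.1]
eef_rot: [-0.0, 0.652, 0.758, -0.0]
force: [-0.1, 0.8, 3.4]
grip_width: 0.1
gripper_force: 1.9
```

Emit:
drive_tool(xyz=[[0, 0, -0.4], [0, 0, -0.9], [0.7, 0, 0], [0.8, 0, 0], [0.8, 0, 0], [0.7, 0, 0], [0.38, 0, 0], [0, 0, 0], [0, 0, 0]], delta_rot=[[0, 0, 0], [0, 0, 0], [0, 0, 0], [0, 0, 0], [0, 0, 0], [0, 0, 0], [0, 0, 0], [0, 0, 0], [0, 0, 0]], jaw=[0, 0, 60, 60, 60, 60, 60, 60, 60])

```text
clock: 13.5
tool_pos: [483.5, -91.0, 197.8]
eef_rot: [-0.0, 0.652, 0.758, -0.0]
force: [0.7, -0.1, 1.2]
grip_width: 59.7
gripper_force: 0.0
```

```bash
python3 -c "
from h import *
go([483.3,-91.2,133])
from bench import optics
f=optics.grab_frame('side');t=optics.grab_frame('top')
a=cv2.resize(f['pixels'][210:370,250:400],(562,600),interpolation=2)
cv2.imwrite('pics/a2.png',a[:,:,::-1])"
```

```text
t 13.5 tcp [483.5 -91.  197.8] F [ 0.7 -0.1  1.2] w 59.7 units [-0.  -0.   1.3] x [-0.15   0.989 -0.   ] z [-0.001 -0.    -1.   ]
```

View pics/a2.png

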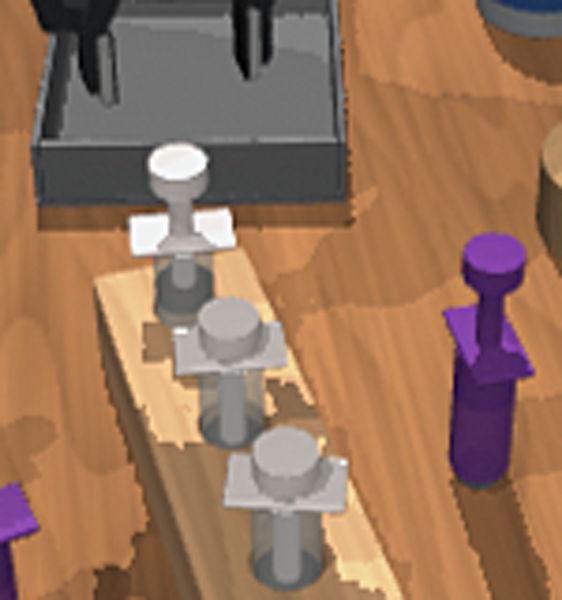

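The two near plungers, at (230,325) and (287,455), are home. Head A at (178,165) is part-way down, with the open fingers straddling it. I descend and grip.

Emit:
drive_tool(xyz=[[0, 0, 0.5], [0, 0, 0.5], [0, 0, 0.3], [0, 0, 0], [0, 0, 0], [0, 0, 0], [0, 0, 0], [0, 0, 0], [0, 0, 0]], delta_rot=[[0, 0, 0], [0, 0, 0], [0, 0, 0], [0, 0, 0], [0, 0, 0], [0, 0, 0], [0, 0, 0], [0, 0, 0], [0, 0, 0]], jaw=[60, 60, 60, 60, 20, 20, 20, 20, 20], force=50)

```text
clock: 14.5
tool_pos: [484.6, -91.5, 134.4]
eef_rot: [0.001, 0.652, 0.758, 0.0]
force: [-1.0, -0.6, 6.7]
grip_width: 26.1
gripper_force: 49.1
```

Emit:
drive_tool(xyz=[[0, 0, -0.1], [0, 0, -0.1], [0, 0, -0.1], [0, 0, 0]], delta_rot=[[0, 0, 0], [0, 0, 0], [0, 0, 0], [0, 0, 0]], jaw=[20, 20, 20, 20])

```text
clock: 14.9
tool_pos: [484.3, -91.3, 149.1]
eef_rot: [0.001, 0.652, 0.758, 0.0]
force: [0.8, 0.4, -0.4]
grip_width: 26.2
gripper_force: 49.1
```

Emit:
drive_tool(xyz=[[0, 0, -0.5], [0, 0, -0.6], [0, 0, -0.4], [0.3, 0.1, 0], [0.5, 0.15, 0], [0.6, 0.15, 0], [0.6, 0.15, 0], [0.6, 0.15, 0], [0.6, 0.15, 0], [0.6, 0.15, 0], [0.5, 0.15, 0], [0.4, 0.11, 0], [0.24, 0.1, 0], [0, 0, 0], [0, 0, 0], [0, 0, 0]], delta_rot=[[0, 0, 0], [0, 0, 0], [0, 0, 0], [0, 0, 0], [0, 0, 0], [0, 0, 0], [0, 0, 0], [0, 0, 0], [0, 0, 0], [0, 0, 0], [0, 0, 0], [0, 0, 0], [0, 0, 0], [0, 0, 0], [0, 0, 0], [0, 0, 0]], jaw=[20, 20, 20, 20, 20, 20, 20, 20, 20, 20, 20, 20, 20, 20, 20, 20])

```text
clock: 16.5
tool_pos: [514.0, 162.3, 223.1]
eef_rot: [0.0, 0.653, 0.758, -0.0]
force: [-0.7, -0.2, -0.7]
grip_width: 26.1
gripper_force: 49.7
```

```bash
python3 -c "
from h import *
go([514.5,162.9,132])
from bench import optics
f=optics.grab_frame('side')
a=cv2.resize(f['pixels'][130:390,220:450],(531,600),interpolation=2)
cv2.imwrite('pics/a3.png',a[:,:,::-1])"
```

```text
t 16.5 tcp [514.  162.3 223.1] F [-0.7 -0.2 -0.7] w 26.1 units [0.01 0.01 1.82] x [-0.148  0.989 -0.   ] z [-0. -0. -1.]
```

View pics/a3.png

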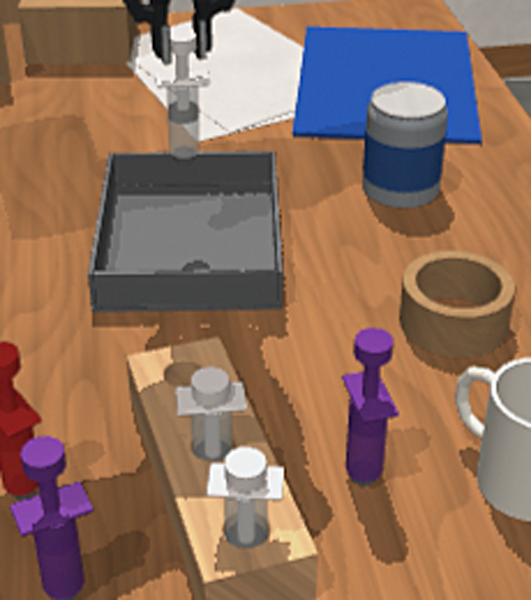

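The syringe hangs upright from the gripper at (183,95), over the tray. The other two still stand in the block. I lower it.

Emit:
drive_tool(xyz=[[0, 0, 0.4], [0, 0, 0.5], [0, 0, 0.4], [0, 0, 0.26], [0, 0, 0.04], [0, 0, 0.04], [0, 0, 0]], delta_rot=[[0, 0, 0], [0, 0, 0], [0, 0, 0], [0, 0, 0], [0, 0, 0], [0, 0, 0], [0, 0, 0]], jaw=[20, 20, 20, 20, 20, 20, 20])

```text
clock: 17.25
tool_pos: [514.6, 162.9, 141.9]
eef_rot: [0.0, 0.652, 0.758, 0.0]
force: [-0.4, -0.4, -1.4]
grip_width: 26.2
gripper_force: 49.7
```

Emit:
drive_tool(xyz=[[0, 0, 0.04], [0, 0, 0.04], [0, 0, 0.04], [0, 0, 0]], delta_rot=[[0, 0, 0], [0, 0, 0], [0, 0, 0], [0, 0, 0]], jaw=[20, 20, 20, 20])

```text
clock: 17.65
tool_pos: [514.0, 163.2, 135.0]
eef_rot: [-0.0, 0.652, 0.758, -0.0]
force: [0.5, 0.4, -1.0]
grip_width: 26.2
gripper_force: 49.7
```

Emit:
drive_tool(xyz=[[0, 0, 0.04], [0, 0, 0.04], [0, 0, 0]], delta_rot=[[0, 0, 0], [0, 0, 0], [0, 0, 0]], jaw=[20, 20, 20])

```text
clock: 17.95
tool_pos: [513.9, 163.2, 130.9]
eef_rot: [-0.0, 0.652, 0.758, -0.0]
force: [-0.5, 0.5, -1.1]
grip_width: 26.1
gripper_force: 49.7
```

Emit:
drive_tool(xyz=[[0, 0, 0.02], [0, 0, 0.02], [0, 0, 0]], delta_rot=[[0, 0, 0], [0, 0, 0], [0, 0, 0]], jaw=[20, 20, 20])

```text
clock: 18.25
tool_pos: [514.3, 163.3, 129.6]
eef_rot: [0.0, 0.652, 0.758, 0.0]
force: [0.1, 0.6, 0.9]
grip_width: 26.2
gripper_force: 49.9
```

Floor contact. I open the jaws and then retreat straight up.

Emit:
drive_tool(xyz=[[0, 0, 0], [0, 0, 0], [0, 0, 0], [0, 0, 0], [0, 0, -0.2], [0, 0, -0.4], [0, 0, -0.6], [0, 0, -0.6], [0, 0, -0.5], [0, 0, 0], [0, 0, 0], [0, 0, 0], [0, 0, 0]], delta_rot=[[0, 0, 0], [0, 0, 0], [0, 0, 0], [0, 0, 0], [0, 0, 0], [0, 0, 0], [0, 0, 0], [0, 0, 0], [0, 0, 0], [0, 0, 0], [0, 0, 0], [0, 0, 0], [0, 0, 0]], jaw=[35, 50, 60, 60, 60, 60, 60, 60, 60, 60, 60, 60, 60])

```text
clock: 19.55
tool_pos: [513.4, 163.1, 243.1]
eef_rot: [-0.001, 0.652, 0.758, -0.001]
force: [-0.2, -0.6, -0.2]
grip_width: 60.4
gripper_force: 0.0
```

```bash
python3 -c "
from h import *
go([514.5,162.9,240])
from bench import optics
f=optics.grab_frame('side')
a=cv2.resize(f['pixels'][130:390,220:450],(531,600),interpolation=2)
cv2.imwrite('pics/a4.png',a[:,:,::-1])"
```

```text
t 19.55 tcp [513.4 163.1 243.1] F [-0.2 -0.6 -0.2] w 60.4 units [-0.01  0.02  0.06] x [-0.149  0.989 -0.   ] z [-0.002 -0.    -1.   ]
```

View pics/a4.png

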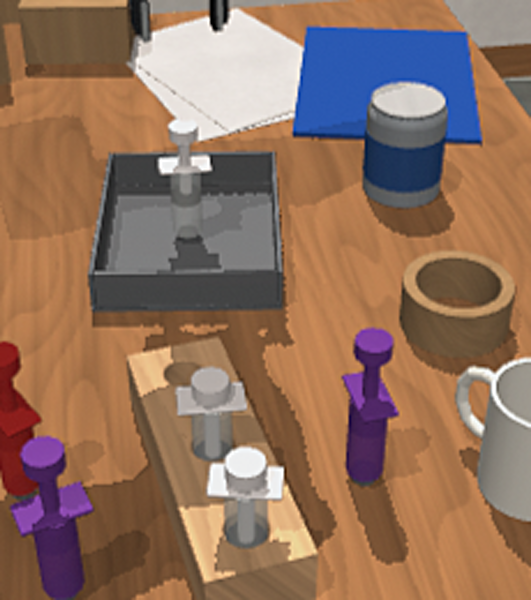

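The rejected syringe stands in the tray, with its foot at about (187,235). The two good ones, at (210,385) and (246,465), stand in the block with plungers home, and the gripper is clear.

```bash
python3 -c "
from bench import workorder
print(workorder.job_done())"
```

```text
the job is handed in; nothing more can be done
None
```

I handed the job in at about 20 s on the robot's clock: the sticking syringe (the one nearest the tray, jammed at about 10 mm under 22 N) stands in the reject tray, the two good ones stand in the block with plungers home, and nothing else on the bench was touched.

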